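# Find the filled sample canister by weight and load the counting drawer

## Robot

A 6-joint arm with a two-finger parallel gripper is mounted at the origin on the work surface. World frame = base frame: x ahead of the robot, y to its left, z up, the work surface at z = 0. Lengths are in m, angles in rad, forces in N, time in s.
With the tool pointing down it reaches from about 0.35 to 0.85 m from the base axis. Payload 8.1 kg.
Tool frame: the origin (TCP) lies between the finger pads; the fingertips stand 11 mm ahead of it and the grasp point (between the pads) lies 8 mm behind it; y points along the fingers, x is the direction in which the jaws open and shut, and the axes are right-handed (so a half turn about y gives the same grasp; the last joint's range is limited). The gripper opens to 93 mm and grips with 3 to 60 N. Pads are 15 mm wide; open, the fingers measure 128 mm over their backs; the gripper's body (75 mm by 188 mm) begins 65 mm behind the grasp point.
Start: joints at [1.084, 0.13, 1.488, -0, 1.523, -0.085], TCP at [0.235, 0.552, 0.23] pointing down, gripper open.
Joint ranges: [-2.96, 2.96], [-0.89, 2.26], [0.02, 2.5], [-1.34, 4.48], [0, 2.73], [-2.66, 2.66]. Speed limits (rad/s): [2.39, 2.39, 2.79, 3.14, 3.14, 3.14].

## Interface

Orientations are given as a rotation vector (axis times angle).
In Python, from plant import readout, optics, robot gives the robot as it stands.
- The arm moves only by the shell command python3 -m creep 'ROWS' [FORCE]. ROWS is JSON, a list that holds one entry, the list of rows, each a list of 7 numbers: the closure, from 0 (fully open) to 1 (shut), then the shift along the tool's x, y, z in cm, then the turn, a rotation vector about the tool's x, y, z in degrees. In form: [[[grip, x, y, z, wx, wy, wz], ...]]. A call has exactly 8 rows; each row shifts and turns the pose as measured when the row begins, along the tool's axes as they then stand; what a row does not reach is not made up. A row lasts 1/10 s, in which the tool goes at most 50 mm and 8.59 degrees, less where a joint would pass 70% of its speed; a pose out of reach is approached as far as the arm can. A call is refused whole if a number of a shift passes 5 or a number of a turn 8.59, either way. A call with a gripper value outside its range is refused whole. The fingers move at their own pace and stop on an object; FORCE is the grip in N (left out, the last holds). Time passes only in rows, so rows that do not move let the fingers close, or fill a call up. It gives the time, the measured TCP pose, the force and the opening at its end, in the units of the state.
- readout.read_state(): the state, without advancing time (a new reading comes with each control period).
- optics.read_camera(name): name is "scene" or "top" or "wrist"; returns a dict with "frame" (400x640x3 uint8, red, green, blue), "depth" (400x640 float32, m along the optical axis (not along the pixel's ray), 0 where there is no reading), "intrinsics" (3x3 intrinsics, pixels), "R" (3x3) and "t" (3): a world point X has camera coordinates R X + t. Camera axes: x right, y down, z forward; pixel columns grow to the right and rows downward; lengths in m; the calibration is good to about 2 mm. The wrist camera is an equidistant fisheye: a pixel r from the principal point sees the ray r / f radians off the axis. A picture is of the moment at which its call begins.
- robot.close_job(): hands the job in, once; it reports no verdict.
The state is a dict: "t": time; "q": joint angles; "dq": joint speeds; "joint_torque": joint torques, N m; "tool_pos": TCP position; "orientation": TCP orientation; "force": force on the tool from outside, world axes, zero at the start; "wrist_torque": the same for the moment, N m; "opening": finger opening in m.
Only numpy, scipy, OpenCV 4.12 (cv2) and the standard library are available. Lean on these libraries where they do the work, as an engineer would, in place of code of your own. Each camera call takes 0.05 s, during which the arm holds its last target. There are 200 camera calls.

## Task

Two of the three look-alike sealed canisters in the white tray are empty blanks: lift them one at a time just clear of the tray, feel which one is heavy, and stand any blank back in its own recess. Seat the heavy one upright in the round well of the open drawer, bringing it down by feel because the spring seat at the bottom is set at an unknown height over a delicate detector window (no dropping, never more than about 15 N between canister and drawer), then let go and slide the drawer gently fully home into the lead castle, not ramming the stop. Keep canisters upright and low (underside never more than 15 cm above the bench) and leave the other items on the bench alone.

Things in the scene. Friction and masses are not known exactly. Their poses are not given: they have to be found in the camera images.
- can_a: One of three look-alike sealed canisters: upright beige cylinder with a white band, 56 mm diameter, 80 mm tall. Origin: centre of its underside; z up. One of the three is filled, 0.46 to 0.62 kg in all; the other two are blanks of 0.14 to 0.19 kg. Which is which changes from run to run and cannot be seen. The content has about 3 mm of play inside.
- can_b: One of three look-alike sealed canisters: upright beige cylinder with a white band, 56 mm diameter, 80 mm tall. Origin: centre of its underside; z up. One of the three is filled, 0.46 to 0.62 kg in all; the other two are blanks of 0.14 to 0.19 kg. Which is which changes from run to run and cannot be seen. The content has about 3 mm of play inside.
- can_c: One of three look-alike sealed canisters: upright beige cylinder with a white band, 56 mm diameter, 80 mm tall. Origin: centre of its underside; z up. One of the three is filled, 0.46 to 0.62 kg in all; the other two are blanks of 0.14 to 0.19 kg. Which is which changes from run to run and cannot be seen. The content has about 3 mm of play inside.
- tray: White tray fixed to the bench, 310 x 110 mm, 16 mm high. Origin: centre of its underside, x along its length, z up. Three round recesses, 64 mm wide, 8 mm deep (floor 8 mm above the bench), at x = -95, 0 and +95 mm, y = 0; a canister stands in each at the start.
- castle: Lead-brick castle fixed to the bench: 310 mm wide (its y), 250 mm deep (its x), 200 mm high. Origin on the bench under the middle of its front face; x points into the castle (the way the drawer closes), z up. The drawer runs in a tunnel, 110 mm wide and 150 mm high, in the middle of the front.
- drawer (a joint): How far the drawer is pulled out, in m: 0 = fully home against its end stop, 0.13 to 0.145 at the start, 0.15 fully out. It slides with about 4 N of friction plus 25 N per m/s and stays where it is left; no latch.
- well (a point): Centre of the mouth of the round well in the drawer's aluminium block, 100 mm square; mouth 64 mm above the bench, 59 mm wide, 3 mm chamfer. At its bottom a black spring seat (57 mm disc, about 6 N per mm, 8 mm travel) has its unloaded top 22 to 38 mm below the mouth, anew each run. Over 15 N between canister and drawer, or a free fall over 2 mm, is harmful. Axes as the castle's.
- lip (a point): Middle of the outer face of the drawer's black handle lip: upright plate 60 mm wide (castle's y), 12 mm thick, 25 to 65 mm above the bench, on a flat tab out from the drawer's front. Push it along the castle's x to close the drawer; at home this face stands 80 mm out of the castle's front. A push over 30 N is ramming.
- jar: Bystander, to be left alone: amber glass jar with a white lid, 48 mm wide, 65 mm tall. Origin at the centre of its underside.
- screwdriver: Bystander, to be left alone: screwdriver lying on the bench, 170 mm long. Origin at the tool itself.
- weight: Bystander, to be left alone: brass weight with a knob, 32 mm wide, 50 mm tall. Origin at the centre of its underside.

How it is judged:
By the outcome, as a careful person would: the job done as asked, in the order asked, and still so for the second after the job is handed in, with the robot touching nothing.
It also fails if it takes over 72 s, if anything falls off the work surface, if the arm or the gripper's body presses on something with over 40 N, if the wrist force passes 120 N, or if a joint passes its speed limit or range.

## Working session

There is one attempt and no reset: what is moved stays moved. The work goes in short steps, Python scripts to look and compute and a shell command to move; the robot and the scene stay as the last step left them, time stands still between calls to the robot, and variables do not carry over. Pictures are saved under pics/ and viewed, about 8 in all and at most 12, crops included, and the job is handed in when it is done.

```bash
ls; mkdir -p pics; python3 - <<'E'
from plant import readout, optics
import cv2,numpy as np
s=readout.read_state()
for k in s: print(k,np.round(s[k],3))
ims=[]
for n in("scene","top"):
    c=optics.read_camera(n); np.savez(f"pics/{n}.npz",**c); ims.append(c["frame"][:,:,::-1]); print(n,c["intrinsics"].round(1).tolist(),c["R"].round(3).tolist(),c["t"].round(3).tolist())
    cv2.imwrite(f"pics/{n}0.png",ims[-1])
E
```

```text
pics
t 0.0
q [ 1.084  0.131  1.489 -0.     1.523 -0.085]
dq [-0.001  0.    -0.     0.    -0.     0.001]
joint_torque [ 3.0000e-03 -5.5984e+01 -4.9176e+01  7.7000e-02  3.5000e-02 -0.0000e+00]
tool_pos [0.234 0.552 0.229]
orientation [-1.374 -0.907  0.91 ]
force [-0.201 -0.632  0.032]
wrist_torque [-0.    -0.021 -0.008]
opening 0.093
scene [[480.2, 0.0, 321.2], [0.0, 480.2, 200.5], [0.0, 0.0, 1.0]] [[-0.129, 0.992, 0.017], [0.716, 0.105, -0.69], [-0.686, -0.077, -0.724]] [0.159, -0.335, 1.45]
top [[500.9, 0.0, 321.3], [0.0, 500.9, 200.5], [0.0, 0.0, 1.0]] [[-0.011, -1.0, 0.016], [-0.997, 0.01, -0.077], [0.077, -0.017, -0.997]] [-0.084, 0.579, 1.343]
```

View pics/top0.png

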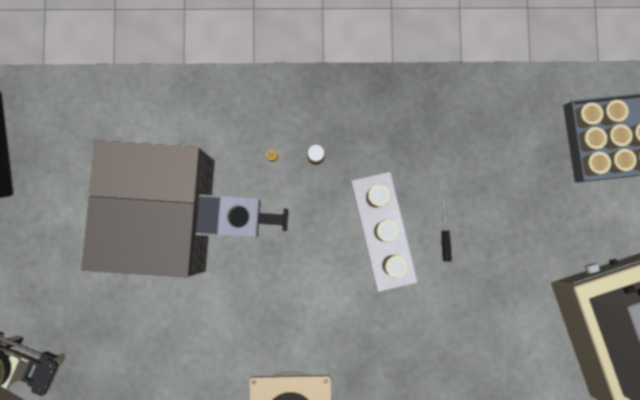

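View pics/scene0.png

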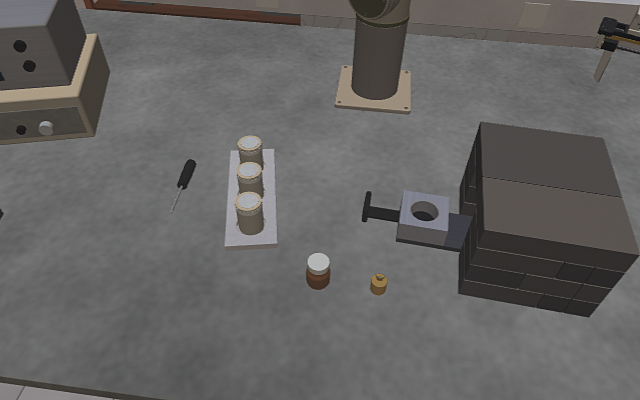

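Top view: three canisters at about (378,196), (387,231) and (396,266) in the tilted tray. The drawer block is at (238,216) and the lip at (287,219), with the castle to the left (world +y). The weight is at (272,155), the jar at (316,154) and the screwdriver at (446,240).

```bash
cat > h.py <<'E'
import numpy as np,cv2
from scipy.spatial.transform import Rotation as Ro
def ray(c,uv,z):
    K,R,t=c["intrinsics"],c["R"],c["t"]; C=-R.T@t
    uv=np.atleast_2d(uv).astype(float)
    d=np.c_[uv,np.ones(len(uv))]@np.linalg.inv(K).T@R
    return C+d*((z-C[2])/d[:,2])[:,None]
def proj(c,X):
    p=c["intrinsics"]@(c["R"]@np.asarray(X)+c["t"]); return p[:2]/p[2]
def load(n): return dict(np.load(f"pics/{n}.npz"))
E
python3 - <<'E'
from h import *
c=load("top"); im=c["frame"]; hsv=cv2.cvtColor(im,cv2.COLOR_RGB2HSV)
for p in [(378,196),(378,186),(366,200),(360,190),(250,200),(238,216),(225,230),(287,219),(270,219),(205,215),(300,230)]: print(p,im[p[1],p[0]],hsv[p[1],p[0]],c["depth"][p[1],p[0]])
s=load("scene"); 
for p in [(250,145),(250,173),(249,202),(260,240),(425,211),(440,200),(367,207)]: print(p,s["frame"][p[1],p[0]],cv2.cvtColor(s["frame"],cv2.COLOR_RGB2HSV)[p[1],p[0]])
print(proj(c,[.234,.552,.229]),proj(s,[.234,.552,.229]))
# height map from depth
def hmap(c):
    v,u=np.mgrid[:400,:640]; d=c["depth"]
    P=np.stack([u*d,v*d,d],-1)@np.linalg.inv(c["intrinsics"]).T
    return (P-c["t"])@c["R"]
X=hmap(c)
for nm,(x0,x1,y0,y1),(lo,hi) in [("cans",(350,420,170,295),(.08,.1)),("tray",(345,420,170,295),(.01,.025)),("block",(205,275,190,245),(.055,.075)),("lip",(275,295,200,240),(.045,.075))]:
    m=np.zeros((400,640),np.uint8); m[y0:y1,x0:x1]=((X[y0:y1,x0:x1,2]>lo)&(X[y0:y1,x0:x1,2]<hi))*255
    for k in cv2.findContours(m,cv2.RETR_EXTERNAL,cv2.CHAIN_APPROX_NONE)[0]:
        if cv2.contourArea(k)<15: continue
        mm=np.zeros_like(m); cv2.drawContours(mm,[k],-1,255,-1); P=X[(mm>0)&(m>0)]
        r=cv2.minAreaRect((P[:,:2]*1000).astype(np.float32)); print(nm,np.round(r[0],1),np.round(r[1],1),round(r[2],1),"z",np.median(P[:,2]).round(4), "mean",P[:,:2].mean(0).round(4))
E
python3 - <<'E'
import cv2
a=cv2.imread('pics/top0.png')
b=cv2.resize(a[160:300,190:430],None,fx=3.3,fy=3.3,interpolation=cv2.INTER_CUBIC);cv2.imwrite('pics/topcrop.png',b)
E
```

```text
(378, 196) [213 218 220] [ 99   8 220] 1.3060615
(378, 186) [218 222 203] [ 36  22 222] 1.3053448
(366, 200) [138 136 134] [ 15   7 138] 1.3810848
(360, 190) [200 200 207] [120   9 207] 1.3771709
(250, 200) [160 165 182] [113  31 182] 1.3197906
(238, 216) [38 40 43] [108  30  43] 1.3513663
(225, 230) [159 163 181] [115  31 181] 1.3134907
(287, 219) [81 82 82] [90  3 82] 1.3223985
(270, 219) [51 48 51] [150  15  51] 1.3466178
(205, 215) [75 77 85] [114  30  85] 1.3616514
(300, 230) [140 143 141] [ 70   5 143] 1.3814193
(250, 145) [170 172 176] [110   9 176]
(250, 173) [173 175 179] [110   9 179]
(249, 202) [168 171 174] [105   9 174]
(260, 240) [158 156 163] [129  11 163]
(425, 211) [91 86 86] [ 0 14 91]
(440, 200) [127 129 142] [116  27 142]
(367, 207) [41 41 42] [120   6  42]
[ 38.22931523 349.00226142] [623.05811268  81.80553619]
cans [ 401.2 -280.3] [53.9 55.2] 44.0 z 0.0891 mean [ 0.4012 -0.28  ]
cans [ 493.1 -260.2] [54.9 54.4] 89.7 z 0.0893 mean [ 0.4933 -0.2596]
cans [ 585.8 -238.8] [54.7 52.9] 88.4 z 0.0891 mean [ 0.5857 -0.2389]
tray [ 493.2 -260.7] [310.6 111.3] 12.4 z 0.0168 mean [ 0.4923 -0.258 ]
block [535.8 130.3] [101.3 100.1] 85.6 z 0.0644 mean [0.5355 0.1301]
lip [526.8   6.7] [12.  58.6] 85.9 z 0.0648 mean [0.5266 0.0064]
```

View pics/topcrop.png

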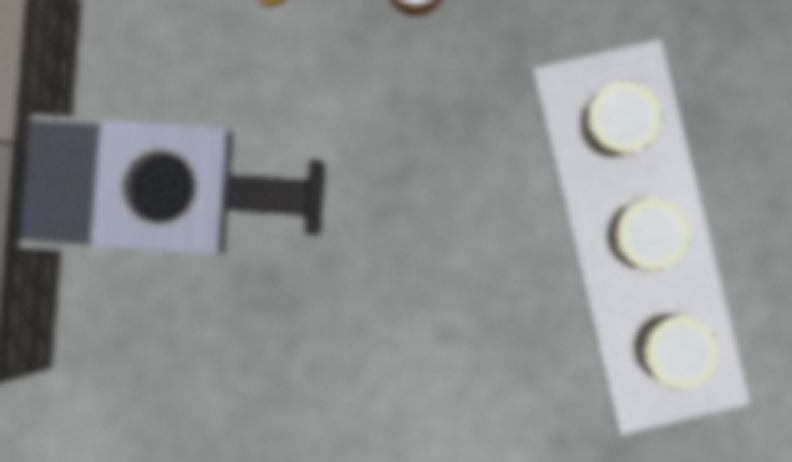

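Zoomed view: the well is central in the block, and the lip points to −y. Depth gives consistent sizes (tray 310x111, block 101x100), so I'll use those positions. Next I work out the tool axes.

```bash
cat >> h.py <<'E'
def go(pos,psi):
    """remaining move to TCP pos with jaws along yaw psi (deg), tool y down: turn in tool axes (deg), then shift in the TURNED tool axes (cm)"""
    from plant import readout
    s=readout.read_state(); R=Ro.from_rotvec(s["orientation"]).as_matrix(); a=np.radians(psi)
    T=np.array([[np.cos(a),np.sin(a),0],[0,0,-1],[-np.sin(a),np.cos(a),0]]).T
    w=np.degrees(Ro.from_matrix(R.T@T).as_rotvec())
    d=np.asarray(pos)-s["tool_pos"]
    print("t %.2f"%s["t"],"pos",np.round(s["tool_pos"],4),"F",np.round(s["force"],2),"open",round(s["opening"],4),"q",np.round(s["q"],2))
    print(" turn",w.round(2),"shift turned",(T.T@d*100).round(2),"shift now",(R.T@d*100).round(2))
E
python3 - <<'E'
from h import *; from plant import readout
s=readout.read_state(); R=Ro.from_rotvec(s["orientation"]).as_matrix(); print(R.round(3))
for psi in(102.5,-77.5): go([.401,-.2803,.16],psi)
go([.4,.1,.29],90)
im=cv2.imread('pics/top0.png'); b=cv2.resize(im[310:400,0:110],None,fx=6,fy=6,interpolation=cv2.INTER_CUBIC);cv2.imwrite('pics/g.png',b)
E
```

```text
[[ 0.391 -0.001 -0.92 ]
 [ 0.92  -0.001  0.391]
 [-0.002 -1.     0.   ]]
t 0.10 pos [0.2344 0.5518 0.2287] F [0.71 0.29 0.17] open 0.0932 q [ 1.08  0.13  1.49 -0.    1.52 -0.09]
 turn [ -0.04 -35.52  -0.09] shift turned [-84.84   6.87   1.74] shift now [-70.05   6.98 -47.88]
t 0.10 pos [0.2344 0.5518 0.2287] F [0.71 0.29 0.17] open 0.0932 q [ 1.08  0.13  1.49 -0.    1.52 -0.09]
 turn [ 1.2000e-01  1.4448e+02 -5.0000e-02] shift turned [84.84  6.87 -1.74] shift now [-70.05   6.98 -47.88]
t 0.10 pos [0.2344 0.5518 0.2287] F [0.71 0.29 0.17] open 0.0932 q [ 1.08  0.13  1.49 -0.    1.52 -0.09]
 turn [ -0.03 -23.02  -0.09] shift turned [-45.18  -6.13 -16.56] shift now [-35.11  -6.08 -32.91]
```

View pics/g.png

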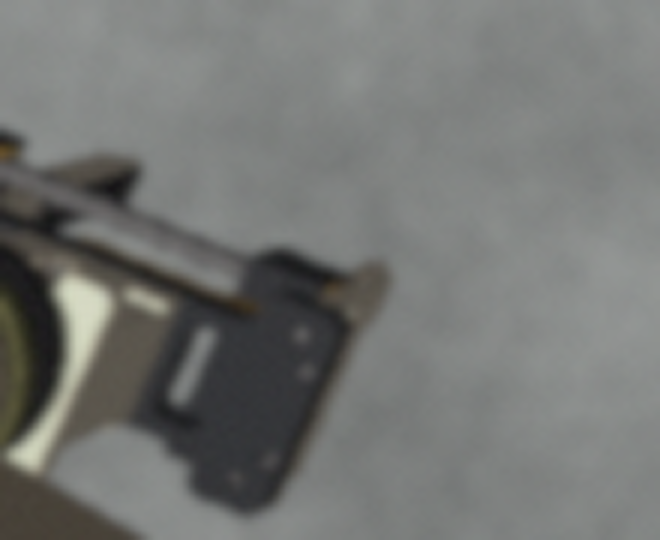

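```bash
python3 -m creep '[[[0,-3.6,-0.7,-3.3,0,0,0],[0,-3.6,-0.7,-3.3,0,0,0],[0,-3.6,-0.7,-3.3,0,0,0],[0,-3.6,-0.7,-3.3,0,0,0],[0,-3.6,-0.7,-3.3,0,0,0],[0,-3.6,-0.7,-3.3,0,0,0],[0,-3.6,-0.7,-3.3,0,0,0],[0,-3.6,-0.7,-3.3,0,0,0]]]' 25
python3 -m creep '[[[0,-3.2,0,-3.2,0,0,0],[0,-3.2,0,-3.2,0,0,0],[0,0,0,0,0,8.5,0],[0,0,0,0,0,8.5,0],[0,0,0,0,0,8.5,0],[0,0,0,0,0,8.5,0],[0,0,0,0,0,8.5,0],[0,0,0,0,0,8.5,0]]]'
python3 -m creep '[[[0,0,0,0,0,8.5,0],[0,0,0,0,0,8.5,0],[0,0,0,0,0,8.5,0],[0,0,0,0,0,8.5,0],[0,0,0,0,0,8.5,0],[0,0,0,0,0,8.5,0],[0,0,0,0,0,8.5,0],[0,0,0,0,0,8.5,0]]]'
python3 -c "
from h import *
go([.4012,-.2803,.16],-77.5)"
```

```text
t: 0.9
tool_pos: [0.3628, 0.1783, 0.279]
orientation: [-1.374, -0.906, 0.928]
force: [1.8, 0.3, -0.5]
opening: 0.0929
t: 1.7
tool_pos: [0.3989, 0.0824, 0.2786]
orientation: [-1.571, -0.207, 0.225]
force: [-0.9, 0.0, 1.0]
opening: 0.0929
t: 2.5
tool_pos: [0.3968, 0.0822, 0.2752]
orientation: [-1.467, 0.73, -0.717]
force: [-0.1, 0.1, 0.2]
opening: 0.0932
t 2.50 pos [0.3968 0.0822 0.2752] F [-0.11  0.11  0.21] open 0.0932 q [ 0.09 -0.41  1.9  -0.01  1.67  1.01]
 turn [ 1.15 24.51  0.31] shift turned [35.48 11.52 -7.41] shift now [ 29.2   12.   -21.22]
```

```bash

python3 -m creep '[[[0,0,0,0,0.4,8.5,0.1],[0,0,0,0,0.4,8.5,0.1],[0,0,0,0,0.4,7.5,0.1],[0,4.5,1,-0.9,0,0,0],[0,4.5,1,-0.9,0,0,0],[0,4.5,1,-0.9,0,0,0],[0,4.5,1,-0.9,0,0,0],[0,4.5,1,-0.9,0,0,0]]]'
python3 -c "
from h import *
go([.4012,-.2803,.11],-77.5)"
```

```text
t: 3.3
tool_pos: [0.398, -0.1482, 0.2225]
orientation: [-1.3, 1.05, -1.051]
force: [0.5, -0.7, 0.1]
opening: 0.093
t 3.30 pos [ 0.398  -0.1482  0.2225] F [ 0.46 -0.7   0.06] open 0.093 q [-0.48 -0.36  1.96  0.    1.55  0.88]
 turn [-0.14 -0.29 -0.08] shift turned [12.96 11.25 -2.55] shift now [12.99 11.23 -2.51]
```

```bash

python3 -m creep '[[[0,4,2,-0.8,0,0,0],[0,4,2,-0.8,0,0,0],[0,4,2,-0.8,0,0,0],[0,1,2,-0.2,0,0,0],[0,0.2,1.5,0,0,-0.2,0],[0,0,1,0,0,0,0],[0,0,0,0,0,0,0],[0,0,0,0,0,0,0]]]'
python3 -c "
from h import *
go([.4012,-.2803,.066],-77.5)
from plant import optics
c=optics.read_camera('wrist'); cv2.imwrite('pics/w1.png',c['frame'][:,:,::-1])"
```

```text
t: 4.1
tool_pos: [0.396, -0.2927, 0.1099]
orientation: [-1.298, 1.057, -1.051]
force: [0.5, -0.3, 0.2]
opening: 0.0927
t 4.10 pos [ 0.396  -0.2927  0.1099] F [ 0.5  -0.25  0.17] open 0.0927 q [-0.74 -0.07  1.91  0.    1.3   0.62]
 turn [ 0.02 -0.58 -0.27] shift turned [-1.1   4.39  0.78] shift now [-1.09  4.39  0.77]
```

View pics/w1.png

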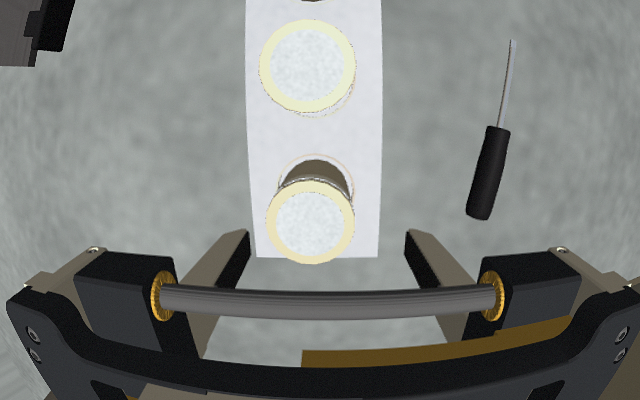

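Wrist view: the nearest canister (310,222) lies between the fingers (240,240) and (410,240), slightly off as computed. I'll correct that, descend and grip.

```bash

python3 -m creep '[[[0,-1.1,0,0.8,0,-0.5,-0.2],[0,0,0,0,0,0,0],[0,0,1.2,0,0,0,0],[0,0,1.2,0,0,0,0],[0,0,1.2,0,0,0,0],[0,0,0.7,0,0,0,0],[0,0,0,0,0,0,0],[0,0,0,0,0,0,0]]]'
python3 -c "
from h import *
go([.4012,-.2803,.066],-77.5)"
```

```text
t: 4.95
tool_pos: [0.4036, -0.2783, 0.0651]
orientation: [-1.305, 1.043, -1.047]
force: [1.0, 0.0, -0.3]
opening: 0.0932
t 4.95 pos [ 0.4036 -0.2783  0.0651] F [ 1.02  0.04 -0.35] open 0.0932 q [-0.71 -0.02  1.96  0.    1.2   0.64]
 turn [-0.11  0.14  0.1 ] shift turned [ 0.15 -0.09 -0.28] shift now [ 0.15 -0.09 -0.28]
```

```bash

python3 -m creep '[[[0,0.1,0,-0.3,0,0,0],[1,0,0,0,0,0,0],[1,0,0,0,0,0,0],[1,0,0,0,0,0,0],[1,0,0,0,0,0,0],[1,0,0,0,0,0,0],[1,0,0,0,0,0,0],[1,0,0,0,0,0,0]]]' 30
python3 -c "
from h import *
go([.4012,-.2803,.066],-77.5)"
```

```text
t: 5.75
tool_pos: [0.4013, -0.2809, 0.0667]
orientation: [-1.305, 1.042, -1.05]
force: [-0.1, -0.2, -1.1]
opening: 0.0553
t 5.75 pos [ 0.4013 -0.2809  0.0667] F [-0.15 -0.19 -1.13] open 0.0553 q [-0.72 -0.03  1.96  0.    1.2   0.63]
 turn [-0.19  0.11  0.2 ] shift turned [-0.07  0.07  0.  ] shift now [-0.07  0.07  0.  ]
```

```bash

python3 -m creep '[[[1,0,-0.5,0,0,0,0],[1,0,-0.5,0,0,0,0],[1,0,-0.5,0,0,0,0],[1,0,0,0,0,0,0],[1,0,0,0,0,0,0],[1,0,0,0,0,0,0],[1,0,0,0,0,0,0],[1,0,0,0,0,0,0]]]'
python3 -m creep '[[[1,0,0,0,0,0,0],[1,0,0,0,0,0,0],[1,0,0,0,0,0,0],[1,0,0,0,0,0,0],[1,0,0,0,0,0,0],[1,0,0,0,0,0,0],[1,0,0,0,0,0,0],[1,0,0,0,0,0,0]]]'
python3 -c "
from h import *
from plant import optics
go([.4012,-.2803,.066],-77.5)
for i in range(4):
    optics.read_camera('wrist'); go([.4012,-.2803,.066],-77.5)" | grep pos
```

```text
t: 6.55
tool_pos: [0.3993, -0.2794, 0.0803]
orientation: [-1.305, 1.046, -1.045]
force: [0.7, -0.1, -5.7]
opening: 0.0554
t: 7.35
tool_pos: [0.3992, -0.2793, 0.08]
orientation: [-1.305, 1.046, -1.045]
force: [0.2, 0.6, -5.4]
opening: 0.0556
t 7.35 pos [ 0.3992 -0.2793  0.08  ] F [ 0.2   0.61 -5.39] open 0.0556 q [-0.72 -0.05  1.95  0.    1.24  0.63]
t 7.40 pos [ 0.3992 -0.2793  0.08  ] F [ 0.15 -0.12 -5.54] open 0.0559 q [-0.72 -0.05  1.95  0.    1.24  0.63]
t 7.45 pos [ 0.3992 -0.2792  0.08  ] F [ 0.51 -1.25 -5.63] open 0.0555 q [-0.72 -0.05  1.95  0.    1.24  0.63]
t 7.50 pos [ 0.3991 -0.2792  0.0799] F [-1.02 -0.   -5.07] open 0.0553 q [-0.72 -0.05  1.95  0.    1.24  0.63]
t 7.55 pos [ 0.3991 -0.2792  0.0799] F [-0.45 -0.2  -4.92] open 0.0557 q [-0.72 -0.05  1.95  0.    1.24  0.63]
```

Held force is about 5.3 N (0.54 kg), so this is the heavy one. Next I raise it to underside at about 0.10 m, turn the jaws across the drawer, and refine the well position from both stored views.

```bash

python3 -m creep '[[[1,0,-1.5,0,0,0,0],[1,0,-2,0,0,0,0],[1,0,-2,0,0,0,0],[1,0,-1.5,0,0,0,0],[1,0,-0.8,0,0,0,0],[1,0,0,0,0,-5,0],[1,0,0,0,0,-7,0],[1,0,0,0,0,-7,0]]]'
python3 -m creep '[[[1,0,0,0,0,-7,0],[1,0,0,0,0,-7,0],[1,0,0,0,0,-7,0],[1,0,0,0,0,-7,0],[1,0,0,0,0,-7,0],[1,0,0,0,0,-6,0],[1,0,0,0,0,-4,0],[1,0,0,0,0,0,0]]]'
python3 - <<'E'
from h import *
c=load("top"); s=load("scene")
for n,c,(x0,x1,y0,y1) in(("top",c,(215,260,197,237)),("scene",s,(400,450,190,240))):
    g=cv2.cvtColor(c["frame"],cv2.COLOR_RGB2GRAY)[y0:y1,x0:x1]
    g=cv2.resize(g,None,fx=4,fy=4,interpolation=cv2.INTER_CUBIC); th=(110 if n=="scene" else 115)
    m=(g<th).astype(np.uint8)
    for k in cv2.findContours(m,cv2.RETR_EXTERNAL,cv2.CHAIN_APPROX_NONE)[0]:
        if cv2.contourArea(k)<1500: continue
        uv=(k[:,0,:]+.5)/4-.5+[x0,y0]; P=ray(c,uv,.062)
        e=cv2.fitEllipse((P[:,:2]*1000).astype(np.float32)); print(n,np.round(e,1).tolist() if 0 else (np.round(e[0],1),np.round(e[1],1)))
go([.5355,.1302,.16],-4.1)
E
```

```text
t: 8.35
tool_pos: [0.3984, -0.2786, 0.1597]
orientation: [-1.423, 0.789, -0.784]
force: [0.4, 0.3, -4.9]
opening: 0.056
t: 9.15
tool_pos: [0.3969, -0.2773, 0.1559]
orientation: [-1.561, 0.152, -0.142]
force: [0.1, -0.6, -5.8]
opening: 0.0559
top (array([535.4, 130.6]), array([56.5, 57.1]))
top (array([568.6, 186.6]), array([ 10.6, 152.3]))
scene (array([586. , 135.6]), array([ 73. , 118.6]))
scene (array([537.9, 130.5]), array([58.8, 59.5]))
t 9.15 pos [ 0.3969 -0.2773  0.1559] F [ 0.08 -0.65 -5.79] open 0.0559 q [-0.72 -0.13  1.89  0.    1.4  -0.53]
 turn [-0.28 -6.65 -0.39] shift turned [10.91 -0.41 41.64] shift now [ 6.01 -0.26 42.62]
```

```bash

python3 -m creep '[[[1,0,-0.2,0,-0.3,-6.6,-0.4],[1,0.5,0,2,0,0,0],[1,0.9,0,3.5,0,0,0],[1,0.9,0,3.5,0,0,0],[1,0.9,0,3.5,0,0,0],[1,0.9,0,3.5,0,0,0],[1,0.9,0,3.5,0,0,0],[1,0.9,0,3.5,0,0,0]]]'
python3 -m creep '[[[1,0.9,0,3.5,0,0,0],[1,0.9,0,3.5,0,0,0],[1,0.9,0,3.5,0,0,0],[1,0.5,0,2,0,0,0],[1,0.3,0,1,0,0,0],[1,0,0,0,0,0,0],[1,0,0,0,0,0,0],[1,0,0,0,0,0,0]]]'
python3 -c "
from h import *
go([.5357,.1304,.16],-4.1)"
```

```text
t: 9.95
tool_pos: [0.4744, -0.0491, 0.1559]
orientation: [-1.571, 0.076, -0.075]
force: [1.2, -0.5, -6.0]
opening: 0.056
t: 10.75
tool_pos: [0.5235, 0.0904, 0.1537]
orientation: [-1.571, 0.086, -0.082]
force: [-0.7, -0.1, -4.8]
opening: 0.0559
t 10.75 pos [0.5235 0.0904 0.1537] F [-0.74 -0.12 -4.75] open 0.0559 q [ 0.08 -0.    1.77 -0.    1.38  0.18]
 turn [ 0.11 -2.03 -0.15] shift turned [ 0.93 -0.63  4.08] shift now [ 0.79 -0.64  4.11]
```

```bash

python3 -m creep '[[[1,0,0,0,0.1,-2,-0.1],[1,0.3,0,1.3,0,0,0],[1,0.3,0,1.3,0,0,0],[1,0.2,0,1,0,0,0],[1,0.1,0,0.4,0,0,0],[1,0,0,0,0,0,0],[1,0,0,0,0,0,0],[1,0,0,0,0,0,0]]]'
python3 - <<'E'
from h import *; from plant import optics
go([.5357,.1304,.14],-4.1)
c=optics.read_camera("scene"); np.savez("pics/s2.npz",**c); im=c["frame"][:,:,::-1]
w=optics.read_camera("wrist"); np.savez("pics/w2.npz",**w)
cv2.imwrite("pics/s2.png",np.vstack([cv2.resize(im[110:270,340:500],(480,480),interpolation=cv2.INTER_CUBIC)]))
E
```

```text
t: 11.55
tool_pos: [0.536, 0.1291, 0.1535]
orientation: [-1.571, 0.063, -0.061]
force: [-0.6, 0.6, -6.3]
opening: 0.0554
t 11.55 pos [0.536  0.1291 0.1535] F [-0.55  0.65 -6.26] open 0.0554 q [ 0.14  0.05  1.71 -0.    1.38  0.22]
 turn [ 0.07 -0.4  -0.07] shift turned [-0.03  1.35  0.12] shift now [-0.03  1.35  0.13]
```

View pics/s2.png

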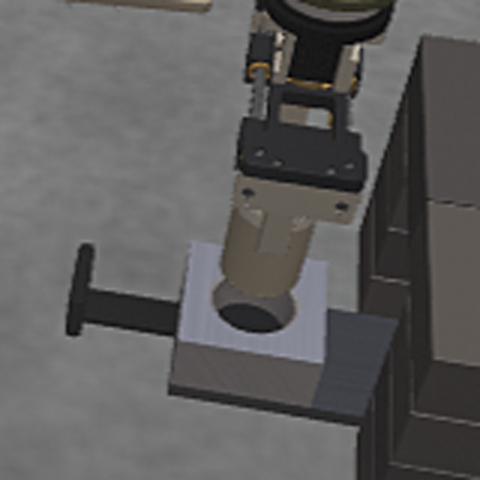

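Scene crop: the canister hangs upright just above the well mouth (crop (255,312)) and is nearly centred. I'll check the sideways centring numerically.

```bash
python3 - <<'E'
from h import *
c=load("s2"); g=c["frame"].astype(int)
for v in(190,196,200): print(v,[ (u,*g[v,u]) for u in list(range(409,418))+list(range(438,448))])
for z in(.095,.11,.125): print(proj(c,[.536,.1291,z]),proj(c,[.536,.1291+.028,z]),proj(c,[.536,.1291-.028,z]))
E
```

```text
190 [(409, np.int64(116), np.int64(117), np.int64(114)), (410, np.int64(115), np.int64(115), np.int64(113)), (411, np.int64(114), np.int64(115), np.int64(113)), (412, np.int64(115), np.int64(115), np.int64(114)), (413, np.int64(119), np.int64(120), np.int64(119)), (414, np.int64(108), np.int64(109), np.int64(107)), (415, np.int64(71), np.int64(64), np.int64(55)), (416, np.int64(78), np.int64(72), np.int64(63)), (417, np.int64(82), np.int64(75), np.int64(66)), (438, np.int64(92), np.int64(85), np.int64(74)), (439, np.int64(91), np.int64(84), np.int64(73)), (440, np.int64(90), np.int64(82), np.int64(72)), (441, np.int64(87), np.int64(79), np.int64(69)), (442, np.int64(82), np.int64(75), np.int64(66)), (443, np.int64(96), np.int64(93), np.int64(90)), (444, np.int64(118), np.int64(118), np.int64(119)), (445, np.int64(115), np.int64(117), np.int64(116)), (446, np.int64(115), np.int64(116), np.int64(116)), (447, np.int64(116), np.int64(115), np.int64(115))]
196 [(409, np.int64(135), np.int64(136), np.int64(150)), (410, np.int64(135), np.int64(137), np.int64(150)), (411, np.int64(133), np.i
[... 1361 characters left out ...]
2), np.int64(75), np.int64(65)), (440, np.int64(106), np.int64(104), np.int64(109)), (441, np.int64(136), np.int64(138), np.int64(153)), (442, np.int64(132), np.int64(133), np.int64(146)), (443, np.int64(132), np.int64(133), np.int64(147)), (444, np.int64(134), np.int64(134), np.int64(148)), (445, np.int64(135), np.int64(136), np.int64(150)), (446, np.int64(133), np.int64(134), np.int64(148)), (447, np.int64(132), np.int64(133), np.int64(148))]
[426.14442458 199.14468604] [439.67942472 200.54685398] [412.66733429 197.7485173 ]
[427.41342547 194.12458792] [441.09946569 195.53121381] [413.78658007 192.72404596]
[428.71047805 188.99351888] [442.55096608 190.40445778] [414.93051306 187.58874986]
```

```bash
python3 - <<'E'
from h import *
c=load("s2"); g=c["frame"].astype(int).sum(2)
for u in (424,426,428): print(u,[(v,g[v,u]) for v in range(203,214)])
th=np.linspace(0,2*np.pi,200)
P=np.array([proj(c,[.536+.028*np.cos(a),.1291+.028*np.sin(a),.0948]) for a in th])
for u in(424,426,428): print(u,P[np.abs(P[:,0]-u)<1][:,1].max())
# can tops from scene depth, compare with top-camera positions
s=load("scene"); v,u=np.mgrid[:400,:640]; d=s["depth"]; X=(np.stack([u*d,v*d,d],-1)@np.linalg.inv(s["intrinsics"]).T-s["t"])@s["R"]
for n,(x0,x1,y0,y1),(lo,hi) in (("cans",(220,290,120,250),(.0835,.095)),("block",(385,460,180,250),(.0585,.07))):
    m=np.zeros((400,640),np.uint8); m[y0:y1,x0:x1]=((X[y0:y1,x0:x1,2]>lo)&(X[y0:y1,x0:x1,2]<hi))*255
    for k in cv2.findContours(m,cv2.RETR_EXTERNAL,cv2.CHAIN_APPROX_NONE)[0]:
        if cv2.contourArea(k)<60: continue
        mm=np.zeros_like(m); cv2.drawContours(mm,[k],-1,255,-1); Q=X[(mm>0)&(m>0)]
        r=cv2.minAreaRect((Q[:,:2]*1000).astype(np.float32)); print(n,np.round(r[0],1),np.round(r[1],1),np.median(Q[:,2]).round(4))
E
```

```text
424 [(203, np.int64(257)), (204, np.int64(253)), (205, np.int64(251)), (206, np.int64(254)), (207, np.int64(253)), (208, np.int64(249)), (209, np.int64(252)), (210, np.int64(258)), (211, np.int64(240)), (212, np.int64(107)), (213, np.int64(116))]
426 [(203, np.int64(254)), (204, np.int64(254)), (205, np.int64(257)), (206, np.int64(255)), (207, np.int64(257)), (208, np.int64(283)), (209, np.int64(240)), (210, np.int64(246)), (211, np.int64(260)), (212, np.int64(173)), (213, np.int64(112))]
428 [(203, np.int64(256)), (204, np.int64(256)), (205, np.int64(260)), (206, np.int64(257)), (207, np.int64(258)), (208, np.int64(262)), (209, np.int64(214)), (210, np.int64(241)), (211, np.int64(246)), (212, np.int64(255)), (213, np.int64(168))]
424 208.70299424979683
426 209.00518034532195
428 209.06838665418655
cans [ 588.8 -238.9] [55.7 55.2] 0.0886
cans [ 496.1 -259. ] [55.8 53.9] 0.0887
cans [ 402.8 -279.7] [57.7 54. ] 0.0886
block [536.2 131.5] [100.2 106.2] 0.064
```

```bash
cat > chk.py <<'E'
from h import *; from plant import readout
import sys
s=readout.read_state(); f=s["force"]; go([.5362,.1305,.09],-4.1)
sys.exit(int(f[2]>-3.4 or np.hypot(f[0],f[1])>3.5))
E
python3 -m creep '[[[1,0,0.5,0.15,0,-0.4,0],[1,0,0.5,0,0,0,0],[1,0,0.5,0,0,0,0],[1,0,0.5,0,0,0,0],[1,0,0.3,0,0,0,0],[1,0,0.1,0,0,0,0],[1,0,0,0,0,0,0],[1,0,0,0,0,0,0]]]' >/dev/null; python3 chk.py
```

```text
t 12.45 pos [0.5354 0.1297 0.1265] F [ 0.23  0.24 -5.79] open 0.0559 q [ 0.15  0.07  1.74 -0.    1.33  0.22]
 turn [ 0.1  -0.04 -0.15] shift turned [0.07 3.65 0.09] shift now [0.08 3.65 0.1 ]
```

```bash

python3 -m creep '[[[1,0.08,0,0.1,0,0,0],[1,0,0,0,0,0,0],[1,0,0.05,0,0,0,0],[1,0,0.05,0,0,0,0],[1,0,0.05,0,0,0,0],[1,0,0.05,0,0,0,0],[1,0,0,0,0,0,0],[1,0,0,0,0,0,0]]]' >/dev/null; python3 chk.py
```

```text
t 13.25 pos [0.537  0.1308 0.1253] F [ 0.34 -0.06 -5.92] open 0.0556 q [ 0.15  0.08  1.74 -0.    1.33  0.22]
 turn [ 0.08 -0.04 -0.06] shift turned [-0.08  3.53 -0.04] shift now [-0.07  3.53 -0.03]
```

```bash

python3 -m creep '[[[1,-0.05,0,-0.02,0,0,0],[1,0,0.05,0,0,0,0],[1,0,0.05,0,0,0,0],[1,0,0.05,0,0,0,0],[1,0,0.05,0,0,0,0],[1,0,0.05,0,0,0,0],[1,0,0.05,0,0,0,0],[1,0,0,0,0,0,0]]]' >/dev/null; python3 chk.py && python3 -m creep '[[[1,0,0.05,0,0,0,0],[1,0,0.05,0,0,0,0],[1,0,0.05,0,0,0,0],[1,0,0.05,0,0,0,0],[1,0,0.05,0,0,0,0],[1,0,0.05,0,0,0,0],[1,0,0.05,0,0,0,0],[1,0,0,0,0,0,0]]]' >/dev/null && python3 chk.py && python3 -m creep '[[[1,0,0.05,0,0,0,0],[1,0,0.05,0,0,0,0],[1,0,0.05,0,0,0,0],[1,0,0.05,0,0,0,0],[1,0,0.05,0,0,0,0],[1,0,0.05,0,0,0,0],[1,0,0.05,0,0,0,0],[1,0,0,0,0,0,0]]]' >/dev/null && python3 chk.py
```

```text
t 14.05 pos [0.5364 0.1306 0.122 ] F [-0.77  0.74 -5.74] open 0.0559 q [ 0.15  0.08  1.74 -0.    1.32  0.22]
 turn [ 0.08 -0.04 -0.06] shift turned [-0.02  3.2  -0.02] shift now [-0.01  3.2  -0.01]
t 14.85 pos [0.5364 0.1307 0.1181] F [ 0.75 -0.06 -5.66] open 0.0557 q [ 0.15  0.08  1.75 -0.    1.31  0.22]
 turn [ 0.08 -0.04 -0.07] shift turned [-0.01  2.81 -0.02] shift now [-0.01  2.81 -0.01]
t 15.65 pos [0.5364 0.1306 0.1143] F [-0.63  0.32 -5.46] open 0.0556 q [ 0.15  0.09  1.75 -0.    1.31  0.22]
 turn [ 0.08 -0.04 -0.07] shift turned [-0.01  2.43 -0.01] shift now [-0.01  2.43 -0.01]
```

```bash

python3 -m creep '[[[1,0,0.06,0,0,0,0],[1,0,0.06,0,0,0,0],[1,0,0.06,0,0,0,0],[1,0,0.06,0,0,0,0],[1,0,0.06,0,0,0,0],[1,0,0.06,0,0,0,0],[1,0,0.06,0,0,0,0],[1,0,0,0,0,0,0]]]' >/dev/null; python3 chk.py && python3 -m creep '[[[1,0,0.06,0,0,0,0],[1,0,0.06,0,0,0,0],[1,0,0.06,0,0,0,0],[1,0,0.06,0,0,0,0],[1,0,0.06,0,0,0,0],[1,0,0.06,0,0,0,0],[1,0,0.05,0,0,0,0],[1,0,0,0,0,0,0]]]' >/dev/null && python3 chk.py
```

```text
t 16.45 pos [0.5364 0.1306 0.1097] F [ 0.03  0.11 -5.88] open 0.0559 q [ 0.15  0.09  1.75 -0.    1.3   0.22]
 turn [ 0.08 -0.04 -0.07] shift turned [-0.02  1.97 -0.02] shift now [-0.01  1.97 -0.01]
t 17.25 pos [0.5364 0.1306 0.1053] F [-0.32  1.3  -6.05] open 0.0559 q [ 0.15  0.1   1.76 -0.    1.29  0.22]
 turn [ 0.08 -0.04 -0.06] shift turned [-0.02  1.53 -0.01] shift now [-0.01  1.53 -0.01]
```

Underside is about 17 mm below the mouth, still free. From here I go about 1.4 mm per call, with a force check after each.

```bash

python3 -m creep '[[[1,0,0.05,0,0,0,0],[1,0,0.05,0,0,0,0],[1,0,0.05,0,0,0,0],[1,0,0.05,0,0,0,0],[1,0,0,0,0,0,0],[1,0,0,0,0,0,0],[1,0,0,0,0,0,0],[1,0,0,0,0,0,0]]]' >/dev/null; python3 chk.py && python3 -m creep '[[[1,0,0.03,0,0,0,0],[1,0,0.03,0,0,0,0],[1,0,0.03,0,0,0,0],[1,0,0.03,0,0,0,0],[1,0,0.03,0,0,0,0],[1,0,0,0,0,0,0],[1,0,0,0,0,0,0],[1,0,0,0,0,0,0]]]' >/dev/null && python3 chk.py && python3 -m creep '[[[1,0,0.03,0,0,0,0],[1,0,0.03,0,0,0,0],[1,0,0.03,0,0,0,0],[1,0,0.03,0,0,0,0],[1,0,0.03,0,0,0,0],[1,0,0,0,0,0,0],[1,0,0,0,0,0,0],[1,0,0,0,0,0,0]]]' >/dev/null && python3 chk.py && python3 -m creep '[[[1,0,0.03,0,0,0,0],[1,0,0.03,0,0,0,0],[1,0,0.03,0,0,0,0],[1,0,0.03,0,0,0,0],[1,0,0.03,0,0,0,0],[1,0,0,0,0,0,0],[1,0,0,0,0,0,0],[1,0,0,0,0,0,0]]]' >/dev/null && python3 chk.py
```

```text
t 18.05 pos [0.5364 0.1306 0.1032] F [-0.19  0.36 -4.78] open 0.0557 q [ 0.15  0.1   1.76 -0.    1.29  0.22]
 turn [ 0.08 -0.04 -0.06] shift turned [-0.02  1.32 -0.01] shift now [-0.02  1.32 -0.01]
t 18.85 pos [0.5364 0.1306 0.1015] F [-0.28  0.12 -5.82] open 0.0558 q [ 0.15  0.1   1.76 -0.    1.28  0.22]
 turn [ 0.08 -0.04 -0.06] shift turned [-0.02  1.15 -0.01] shift now [-0.02  1.15 -0.01]
t 19.65 pos [0.5364 0.1306 0.0999] F [ 0.72 -0.58 -5.63] open 0.0556 q [ 0.15  0.1   1.76 -0.    1.28  0.22]
 turn [ 0.08 -0.04 -0.06] shift turned [-0.02  0.99 -0.02] shift now [-0.02  0.99 -0.01]
t 20.45 pos [0.5364 0.1306 0.0983] F [ 0.65  0.42 -4.71] open 0.0557 q [ 0.15  0.11  1.76 -0.    1.28  0.22]
 turn [ 0.08 -0.04 -0.06] shift turned [-0.02  0.83 -0.01] shift now [-0.02  0.83 -0.01]
```

```bash

python3 -m creep '[[[1,0,0.03,0,0,0,0],[1,0,0.03,0,0,0,0],[1,0,0.03,0,0,0,0],[1,0,0.03,0,0,0,0],[1,0,0.03,0,0,0,0],[1,0,0,0,0,0,0],[1,0,0,0,0,0,0],[1,0,0,0,0,0,0]]]' >/dev/null; python3 chk.py && python3 -m creep '[[[1,0,0.03,0,0,0,0],[1,0,0.03,0,0,0,0],[1,0,0.03,0,0,0,0],[1,0,0.03,0,0,0,0],[1,0,0.03,0,0,0,0],[1,0,0,0,0,0,0],[1,0,0,0,0,0,0],[1,0,0,0,0,0,0]]]' >/dev/null && python3 chk.py && python3 -m creep '[[[1,0,0.03,0,0,0,0],[1,0,0.03,0,0,0,0],[1,0,0.03,0,0,0,0],[1,0,0.03,0,0,0,0],[1,0,0.03,0,0,0,0],[1,0,0,0,0,0,0],[1,0,0,0,0,0,0],[1,0,0,0,0,0,0]]]' >/dev/null && python3 chk.py && python3 -m creep '[[[1,0,0.03,0,0,0,0],[1,0,0.03,0,0,0,0],[1,0,0.03,0,0,0,0],[1,0,0.03,0,0,0,0],[1,0,0.03,0,0,0,0],[1,0,0,0,0,0,0],[1,0,0,0,0,0,0],[1,0,0,0,0,0,0]]]' >/dev/null && python3 chk.py
```

```text
t 21.25 pos [0.5364 0.1306 0.0966] F [ 0.38  0.83 -5.5 ] open 0.0557 q [ 0.15  0.11  1.76 -0.    1.27  0.22]
 turn [ 0.08 -0.04 -0.06] shift turned [-0.02  0.66 -0.01] shift now [-0.02  0.66 -0.01]
t 22.05 pos [0.5364 0.1306 0.095 ] F [-0.37  0.37 -5.31] open 0.0556 q [ 0.15  0.11  1.76 -0.    1.27  0.22]
 turn [ 0.08 -0.04 -0.06] shift turned [-0.02  0.5  -0.01] shift now [-0.02  0.5  -0.01]
t 22.85 pos [0.5364 0.1306 0.0934] F [ 0.55 -0.34 -5.46] open 0.0559 q [ 0.15  0.11  1.76 -0.    1.27  0.22]
 turn [ 0.08 -0.04 -0.06] shift turned [-0.02  0.34 -0.02] shift now [-0.02  0.34 -0.01]
t 23.65 pos [0.5365 0.1306 0.0918] F [-0.44 -0.29 -5.15] open 0.0558 q [ 0.15  0.11  1.77 -0.    1.26  0.22]
 turn [ 0.08 -0.04 -0.05] shift turned [-0.03  0.18 -0.02] shift now [-0.03  0.18 -0.02]
```

```bash

python3 -m creep '[[[1,0,0.03,0,0,0,0],[1,0,0.03,0,0,0,0],[1,0,0.03,0,0,0,0],[1,0,0.03,0,0,0,0],[1,0,0.03,0,0,0,0],[1,0,0,0,0,0,0],[1,0,0,0,0,0,0],[1,0,0,0,0,0,0]]]' >/dev/null; python3 chk.py && python3 -m creep '[[[1,0,0.03,0,0,0,0],[1,0,0.03,0,0,0,0],[1,0,0.03,0,0,0,0],[1,0,0.03,0,0,0,0],[1,0,0.03,0,0,0,0],[1,0,0,0,0,0,0],[1,0,0,0,0,0,0],[1,0,0,0,0,0,0]]]' >/dev/null && python3 chk.py && python3 -m creep '[[[1,0,0.03,0,0,0,0],[1,0,0.03,0,0,0,0],[1,0,0.03,0,0,0,0],[1,0,0.03,0,0,0,0],[1,0,0.03,0,0,0,0],[1,0,0,0,0,0,0],[1,0,0,0,0,0,0],[1,0,0,0,0,0,0]]]' >/dev/null && python3 chk.py && python3 -m creep '[[[1,0,0.03,0,0,0,0],[1,0,0.03,0,0,0,0],[1,0,0.03,0,0,0,0],[1,0,0.03,0,0,0,0],[1,0,0.03,0,0,0,0],[1,0,0,0,0,0,0],[1,0,0,0,0,0,0],[1,0,0,0,0,0,0]]]' >/dev/null && python3 chk.py
```

```text
t 24.45 pos [0.5365 0.1306 0.0901] F [ 0.2  -0.12 -5.5 ] open 0.0556 q [ 0.15  0.11  1.77 -0.    1.26  0.22]
 turn [ 0.08 -0.04 -0.05] shift turned [-0.03  0.01 -0.02] shift now [-0.03  0.01 -0.02]
t 25.25 pos [0.5365 0.1306 0.0885] F [ 0.68  0.62 -6.1 ] open 0.0556 q [ 0.15  0.12  1.77 -0.    1.26  0.22]
 turn [ 0.08 -0.04 -0.05] shift turned [-0.02 -0.15 -0.01] shift now [-0.02 -0.15 -0.01]
t 26.05 pos [0.5365 0.1306 0.0876] F [-0.85 -0.17 -3.87] open 0.0557 q [ 0.15  0.12  1.77 -0.    1.26  0.22]
 turn [ 0.08 -0.04 -0.04] shift turned [-0.03 -0.24 -0.02] shift now [-0.03 -0.24 -0.02]
t 26.85 pos [0.5366 0.1306 0.087 ] F [-2.86 -1.13 -0.6 ] open 0.0557 q [ 0.15  0.12  1.77 -0.    1.25  0.22]
 turn [ 0.08 -0.03 -0.04] shift turned [-0.04 -0.3  -0.01] shift now [-0.04 -0.3  -0.01]
```

Contact at about 35 mm below the mouth. The seat now carries nearly all the weight (Fz −0.6 N), so I release.

```bash

python3 -m creep '[[[0.6,0,0,0,0,0,0],[0.5,0,0,0,0,0,0],[0.4,0,0,0,0,0,0],[0.2,0,0,0,0,0,0],[0,0,0,0,0,0,0],[0,0,0,0,0,0,0],[0,0,0,0,0,0,0],[0,0,0,0,0,0,0]]]' >/dev/null; python3 chk.py; 
python3 -m creep '[[[0,0,-1,0,0,0,0],[0,0,-1.5,0,0,0,0],[0,0,-2,0,0,0,0],[0,0,-2,0,0,0,0],[0,0,-2,0,0,0,0],[0,0,-1,0,0,0,0],[0,0,0,0,0,0,0],[0,0,0,0,0,0,0]]]' >/dev/null; python3 - <<'E'
from h import *; from plant import optics
go([.5268,-.05,.16],-4.1)
c=optics.read_camera("scene"); np.savez("pics/s3.npz",**c); im=c["frame"][:,:,::-1]
t=optics.read_camera("top"); np.savez("pics/t3.npz",**t)
cv2.imwrite("pics/s3.png",np.hstack([cv2.resize(im[110:270,340:500],(400,400),interpolation=cv2.INTER_CUBIC),cv2.resize(t["frame"][160:290,190:320,::-1],(400,400),interpolation=cv2.INTER_CUBIC)]))
E
```

```text
t 27.65 pos [0.5393 0.131  0.0887] F [-0.13  0.08 -0.36] open 0.0902 q [ 0.15  0.12  1.77 -0.    1.25  0.22]
 turn [ 0.   -0.04  0.3 ] shift turned [-0.3  -0.13 -0.08] shift now [-0.3  -0.13 -0.08]
t 28.45 pos [0.5399 0.1313 0.1946] F [-0.41 -0.51  0.28] open 0.093 q [ 0.15  0.02  1.67 -0.    1.44  0.22]
 turn [-0.07 -0.04  0.6 ] shift turned [-1.000e-02  3.460e+00 -1.818e+01] shift now [ -0.04   3.44 -18.18]
```

View pics/s3.png

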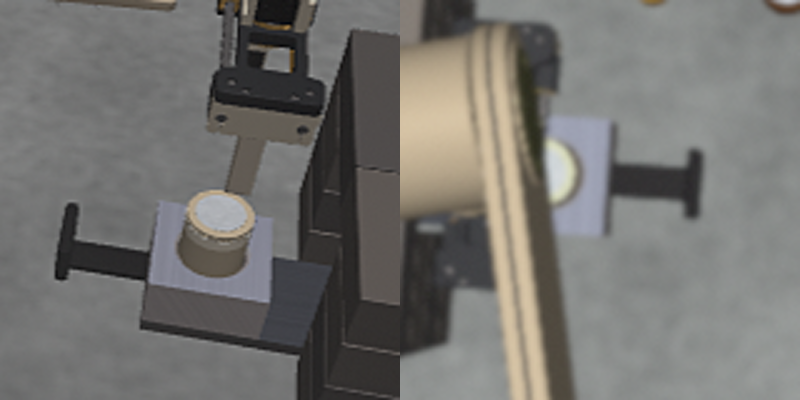

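Scene: the canister stands upright in the well, gripper clear above it. Now I close the fingers and go in front of the lip.

```bash

python3 -m creep '[[[1,0,0,-2,0,0,0.3],[1,0,0,-3,0,0,0.3],[1,0,0.2,-3,0,0,0],[1,0,0.2,-3,0,0,0],[1,0,0.2,-3,0,0,0],[1,0,0.2,-2,0,0,0],[1,0,0.2,-1,0,0,0],[1,0,0,0,0,0,0]]]' >/dev/null; python3 - <<'E'
from h import *
go([.5238,-.035,.042],-4.1)
c=load("t3"); v,u=np.mgrid[:400,:640]; d=c["depth"]; X=(np.stack([u*d,v*d,d],-1)@np.linalg.inv(c["intrinsics"]).T-c["t"])@c["R"]
Z=X[...,2]; a=np.array([.0715,.9974])
m=np.zeros((400,640),bool); m[200:240,275:300]=(Z[200:240,275:300]>.045)&(Z[200:240,275:300]<.075)
P=X[m]; print("lip",P.mean(0).round(4),"along",np.percentile(P[:,:2]@a,[0,5,50,95,100]).round(4))
c=load("top"); d=c["depth"]; X=(np.stack([u*d,v*d,d],-1)@np.linalg.inv(c["intrinsics"]).T-c["t"])@c["R"]; P=X[(X[...,2]>.192)&(X[...,2]<.21)&(u<230)&(u>70)&(v>120)&(v<290)]; r=cv2.minAreaRect((P[:,:2]*1000).astype(np.float32)); print("castle top",r, "front along",np.percentile(P[:,:2]@a,[0,1,3]).round(4))
E
```

```text
t 29.35 pos [ 0.5211 -0.0429  0.1728] F [-0.14  0.13 -0.88] open 0.0334 q [-0.18 -0.03  1.76 -0.    1.43 -0.11]
 turn [-0.09  0.1  -1.02] shift turned [ 0.21 13.08  0.81] shift now [ 0.44 13.08  0.79]
lip [0.5269 0.0062 0.0644] along [0.0384 0.0387 0.0439 0.0493 0.0505]
castle top ((551.6109619140625, 339.62615966796875), (251.11557006835938, 309.32391357421875), 85.6411361694336) front along [0.2522 0.2547 0.2595]
```

```bash

python3 -m creep '[[[1,0.2,0,0.5,-0.1,0,-1],[1,0,2,0.3,0,0,0],[1,0,2.5,0,0,0,0],[1,0,2.5,0,0,0,0],[1,0,2.5,0,0,0,0],[1,0,2,0,0,0,0],[1,0,1,0,0,0,0],[1,0,0.5,0,0,0,0]]]' >/dev/null; python3 - <<'E'
from h import *; from plant import optics
go([.5238,-.035,.042],-4.1)
c=optics.read_camera("scene"); im=c["frame"][:,:,::-1]
cv2.imwrite("pics/s4.png",cv2.resize(im[90:270,320:500],(540,540),interpolation=cv2.INTER_CUBIC))
E
```

```text
t 30.15 pos [ 0.5272 -0.0237  0.0399] F [-1.    0.8   0.46] open 0.0005 q [-0.14  0.11  1.88  0.    1.15 -0.08]
 turn [-0.15  0.56  0.55] shift turned [-0.26 -0.21 -1.16] shift now [-0.27 -0.21 -1.15]
```

View pics/s4.png

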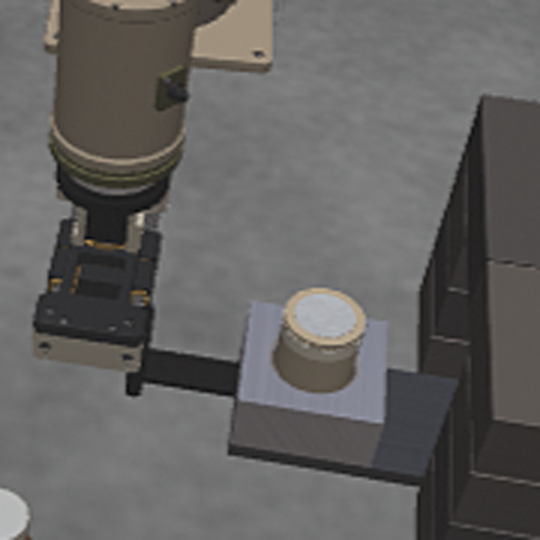

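The closed fingers are beside the lip's outer side and the canister is still upright. Approaching slowly.

```bash
cat > ck2.py <<'E'
from h import *; from plant import readout
import sys
s=readout.read_state(); a=np.array([.0715,.9974]); f=s["force"]
print("t %.2f along %.4f across %.4f z %.4f Fpush %.1f F"%(s["t"],s["tool_pos"][:2]@a,s["tool_pos"][:2]@[a[1],-a[0]],s["tool_pos"][2],-f[:2]@a),f.round(1))
sys.exit(int(-f[:2]@a>float(sys.argv[1])))
E
python3 -m creep '[[[1,-0.2,-0.3,0.1,0,0.5,0.5],[1,0,0,0.2,0,0,0],[1,0,0,0.2,0,0,0],[1,0,0,0.2,0,0,0],[1,0,0,0.2,0,0,0],[1,0,0,0.2,0,0,0],[1,0,0,0.2,0,0,0],[1,0,0,0.2,0,0,0]]]' >/dev/null; python3 ck2.py 8 && python3 -m creep '[[[1,0,0,0.2,0,0,0],[1,0,0,0.2,0,0,0],[1,0,0,0.2,0,0,0],[1,0,0,0.2,0,0,0],[1,0,0,0.2,0,0,0],[1,0,0,0.2,0,0,0],[1,0,0,0.2,0,0,0],[1,0,0,0.2,0,0,0]]]' >/dev/null; python3 ck2.py 8
```

```text
t 31.00 along 0.0304 across 0.5286 z 0.0475 Fpush 5.4 F [-0.8 -5.4 -0.7]
t 31.80 along 0.0455 across 0.5286 z 0.0476 Fpush 4.8 F [ 0.2 -4.8  0.2]
```

```bash

python3 -m creep '[[[1,0,0,0.3,0,0,0],[1,0,0,0.4,0,0,0],[1,0,0,0.4,0,0,0],[1,0,0,0.4,0,0,0],[1,0,0,0.4,0,0,0],[1,0,0,0.4,0,0,0],[1,0,0,0.4,0,0,0],[1,0,0,0.4,0,0,0]]]' >/dev/null; python3 ck2.py 9 && python3 -m creep '[[[1,0,0,0.4,0,0,0],[1,0,0,0.4,0,0,0],[1,0,0,0.4,0,0,0],[1,0,0,0.4,0,0,0],[1,0,0,0.4,0,0,0],[1,0,0,0.4,0,0,0],[1,0,0,0.4,0,0,0],[1,0,0,0.4,0,0,0]]]' >/dev/null; python3 ck2.py 9 && python3 -m creep '[[[1,0,0,0.4,0,0,0],[1,0,0,0.4,0,0,0],[1,0,0,0.4,0,0,0],[1,0,0,0.3,0,0,0],[1,0,0,0.2,0,0,0],[1,0,0,0.2,0,0,0],[1,0,0,0.2,0,0,0],[1,0,0,0.2,0,0,0]]]' >/dev/null; python3 ck2.py 9; python3 - <<'E'
from h import *; from plant import optics
c=optics.read_camera("scene"); np.savez("pics/s5.npz",**c); im=c["frame"][:,:,::-1]
cv2.imwrite("pics/s5.png",cv2.resize(im[90:290,340:540],(600,600),interpolation=cv2.INTER_CUBIC))
E
```

```text
t 32.60 along 0.0778 across 0.5288 z 0.0476 Fpush 4.9 F [ 0.1 -5.   1.7]
t 33.40 along 0.1115 across 0.5289 z 0.0476 Fpush 4.6 F [ 0.6 -4.7  1.4]
t 34.20 along 0.1362 across 0.5291 z 0.0476 Fpush 3.5 F [-0.  -3.5  0.9]
```

View pics/s5.png

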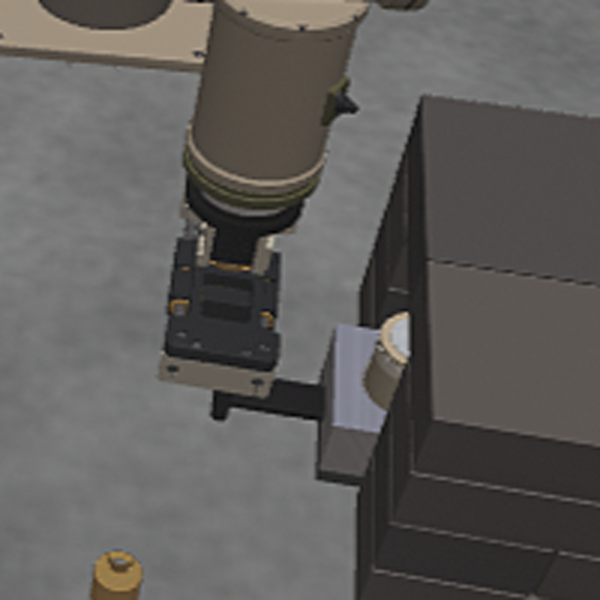

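The drawer is mostly in and the canister is upright under the tunnel mouth. About 25–29 mm is left, so I slow down.

```bash

python3 -m creep '[[[1,0,0,0.2,0,0,0],[1,0,0,0.2,0,0,0],[1,0,0,0.2,0,0,0],[1,0,0,0.2,0,0,0],[1,0,0,0.2,0,0,0],[1,0,0,0.2,0,0,0],[1,0,0,0.1,0,0,0],[1,0,0,0.1,0,0,0]]]' >/dev/null; python3 ck2.py 8 && python3 -m creep '[[[1,0,0,0.1,0,0,0],[1,0,0,0.1,0,0,0],[1,0,0,0.1,0,0,0],[1,0,0,0.1,0,0,0],[1,0,0,0.1,0,0,0],[1,0,0,0.1,0,0,0],[1,0,0,0.1,0,0,0],[1,0,0,0.1,0,0,0]]]' >/dev/null; python3 ck2.py 8 && python3 -m creep '[[[1,0,0,0.1,0,0,0],[1,0,0,0.1,0,0,0],[1,0,0,0.1,0,0,0],[1,0,0,0.1,0,0,0],[1,0,0,0.1,0,0,0],[1,0,0,0.1,0,0,0],[1,0,0,0.1,0,0,0],[1,0,0,0.1,0,0,0]]]' >/dev/null; python3 ck2.py 8
```

```text
t 35.05 along 0.1515 across 0.5291 z 0.0476 Fpush 5.5 F [-0.4 -5.5  1.4]
t 35.85 along 0.1602 across 0.5292 z 0.0476 Fpush 4.5 F [ 0.9 -4.6  1.2]
t 36.65 along 0.1646 across 0.5291 z 0.0476 Fpush 9.9 F [ 0.  -9.9  2. ]
```

```bash

python3 -m creep '[[[1,0,0,0.1,0,0,0],[1,0,0,0.1,0,0,0],[1,0,0,0.1,0,0,0],[1,0,0,0.1,0,0,0],[1,0,0,0.1,0,0,0],[1,0,0,0.1,0,0,0],[1,0,0,0.1,0,0,0],[1,0,0,0.1,0,0,0]]]' >/dev/null; python3 ck2.py 8
python3 -m creep '[[[1,0,0,-0.3,0,0,0],[1,0,0,-0.8,0,0,0],[1,0,0,-1,0,0,0],[1,0,0,-1,0,0,0],[1,0,-1,-1,0,0,0],[1,0,-2,-1,0,0,0],[1,0,-3,0,0,0,0],[1,0,-3,0,0,0,0]]]' >/dev/null; python3 ck2.py 8
python3 -m creep '[[[1,0,-2,-2,0,0,0],[1,0,-2,-4,0,0,0],[1,0,0,-4,0,0,0],[1,0,0,-4,0,0,0],[1,0,0,-4,0,0,0],[1,0,0,-2,0,0,0],[1,0,0,0,0,0,0],[1,0,0,0,0,0,0]]]' >/dev/null; python3 ck2.py 8
python3 - <<'E'
from h import *; from plant import optics
c=optics.read_camera("scene"); np.savez("pics/s6.npz",**c); t=optics.read_camera("top")
np.savez("pics/t6.npz",**t)
cv2.imwrite("pics/s6.png",np.vstack([c["frame"][110:310,:,::-1],t["frame"][110:300,:,::-1]]))
c=t; v,u=np.mgrid[:400,:640]; d=c["depth"]; X=(np.stack([u*d,v*d,d],-1)@np.linalg.inv(c["intrinsics"]).T-c["t"])@c["R"]; a=np.array([.0715,.9974])
m=(X[...,2]>.05)&(X[...,2]<.075)&(u>200)&(u<260)&(v>195)&(v<245); P=X[m]; q=P[:,:2]@a
print("lip outer face along",np.percentile(q,[0,2,5,50,100]).round(4),"castle-front - face should be .08:",(.2526-np.percentile(q,1)).round(4))
E
```

```text
t 37.45 along 0.1645 across 0.5291 z 0.0478 Fpush 9.1 F [-0.3 -9.1  2.8]
t 38.25 along 0.1110 across 0.5234 z 0.1372 Fpush -0.3 F [-0.2  0.3 -0.1]
t 39.05 along -0.0999 across 0.5256 z 0.1982 Fpush -0.5 F [-1.2  0.5  1.5]
lip outer face along [0.1724 0.173  0.1738 0.2542 0.2692] castle-front - face should be .08: 0.0797
```

View pics/s6.png

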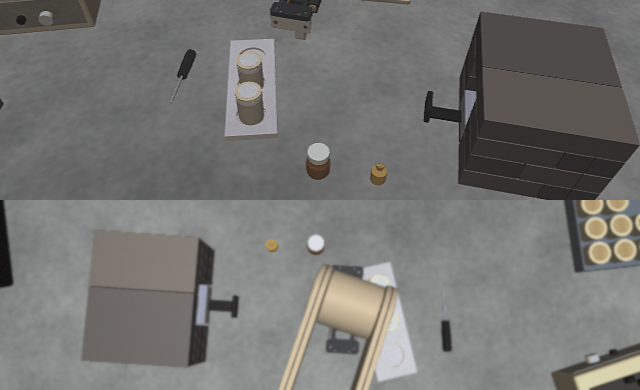

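The final view shows the drawer home (lip at (430,107), 79.7 mm from the castle front against 80 nominal). The two blanks, jar, weight and screwdriver have not moved, and the arm is clear. Handing in.

```bash
python3 -c "
from plant import robot
print(robot.close_job())"
```

```text
the job is handed in; nothing more can be done
None
```

The heavy canister is seated upright in the drawer well and the drawer is fully home in the lead castle; I handed the job in at about 39 s of the 72 s allowed.

- **Finding the heavy one:** The canister nearest the robot read about 5.3 N when lifted 13 mm (about 0.54 kg), so it was the filled one. I therefore never lifted the other two, and both still stand in their recesses.
- **Seating:** I lowered it in small force-checked steps and met the spring seat about 35 mm below the mouth. I let go when the seat carried about 5 N. Just before release there was a sideways force of about 3 N, below the drawer's 4 N friction, and a picture afterwards showed it standing upright.
- **Closing:** I pushed the lip with closed fingers at about 5 N. At the stop the readings were 9–10 N with no further movement.
- **Last checks:** The lip face measured 79.7 mm out from the castle front (80 nominal). The jar, weight and screwdriver looked undisturbed in the last picture, and the arm was clear of everything. The canister is hidden inside the castle, so I last saw it upright with the drawer about 28 mm from home. Forces were read after each short move, so a brief peak in between could have gone unseen. No check failed or disagreed.

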